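Switch on the ear-nose-throat desk units in order

ROBOT

A 7-joint arm with a two-finger parallel gripper is mounted at the origin on the work surface. World frame = base frame: x ahead of the robot, y to its left, z up, the work surface at z = 0. Lengths are in m, angles in rad, forces in N, time in s.
With the tool pointing down it reaches from about 0.4 to 0.85 m from the base axis. Payload 4.5 kg.
Tool frame: the origin (TCP) lies at the very end of the fingers, on their centre line; the grasp point (between the pads) lies 19 mm behind it (r.grip_depth is the distance from the TCP to the grasp point, in m); z points along the fingers, x is the direction in which the jaws open and shut, and the axes are right-handed (so a half turn about z gives the same grasp; the last joint's range is limited). The gripper opens to 88 mm and grips with 3 to 60 N. Pads are 18 mm wide; open, the fingers measure 123 mm over their backs; the gripper's body (75 mm by 187 mm) begins 45 mm behind the grasp point.
Start: joints at [1.231, 0.689, -0.195, 1.565, 0.157, 0.902, -0.215], TCP at [0.228, -0.582, 0.215] pointing down, gripper open.
Joint ranges: [-3.01, 3.01], [-0.46, 2.08], [-1.47, 1.51], [0.13, 2.56], [-1, 4.14], [0.04, 2.09], [-2.66, 2.66]. Speed limits (rad/s): [2.57, 2.57, 3.14, 3.14, 3.14, 3.14, 3.14].

INTERFACE

Orientations are given as a unit quaternion [x, y, z, w].
In Python, from plant import r gives the robot as it stands. The module is installed in compiled form; this text tells all that it offers.
- The arm moves only by the shell command python3 -m jog 'ROWS' [FORCE]. ROWS is JSON, a list of rows, each a list of 5 numbers: the shift along the tool's x, y, z in units of 1 m (1.0 is 1 m), then the turn about the tool's z in units of 360 degrees (1.0 is 360 degrees), then the closure, from 0 (fully open) to 1 (shut). In form: [[dx, dy, dz, yaw, fingers], ...]. A call has 1 to 20 rows; each row shifts and turns the commanded pose from where the row before left it, along the tool's axes as they then stand; what a row does not reach is not made up. A row lasts 1/10 s, in which the tool goes at most 50 mm and 8.59 degrees, less where a joint would pass 70% of its speed; a pose out of reach is approached as far as the arm can. A call with a number of a shift or a turn outside -1 to 1 is refused whole. A call with a gripper value outside its range is refused whole. The fingers move at their own pace and stop on an object; FORCE is the grip in N (left out, the last holds). Time passes only in rows, so rows that do not move let the fingers close. It gives the time, the measured TCP pose, the force and the opening at its end, in the units of the state.
- r.get_state(): the state, without advancing time (a new reading comes with each control period).
- r.snapshot(name): name is "scene" or "top"; returns the picture (480x640x3 uint8, red, green, blue); there is no depth.
- r.get_calibration(name): a dict with "mtx" (3x3 intrinsics, pixels), "R" (3x3) and "t" (3): a world point X has camera coordinates R X + t. Camera axes: x right, y down, z forward; pixel columns grow to the right and rows downward; lengths in m; the calibration is good to about 2 mm. A picture is of the moment at which its call begins. get_calibration takes no time and is no camera call.
- r.finish_job(): hands the job in, once; it reports no verdict.
Trained networks look in the newest picture that a camera, given by its name, has taken for a name from the list of things; names that differ only in an ending like _2 or _b are one class to them, and where a whole thing is asked for, a point or a joint stands for the part that bears it (a point fixed in the world has none). Each returns a list of dicts, best first, with "score" (0 to 1); they miss things now and then, are a little off and sometimes report something else, mostly with a low value. They report only what shows in the picture. A call takes as long as a camera call. They do not tell look-alikes from the thing itself.
- r.cut_out(thing, camera): "pixels" (480x640 bool, what is visible of it) and "rect" ([left, top, right, bottom] in pixels, round what is visible of it).
The state is a dict: "clock": time; "q": joint angles; "qd": joint speeds; "joint_torque": joint torques, N m; "tool_pos": TCP position; "eef_rot": TCP orientation; "contact_force": force on the tool from outside, world axes, zero at the start; "moment": the same for the moment, N m; "opening": opening from 0.0 (shut) to 1.0 (fully open).
Only numpy, scipy, OpenCV 4.12 (cv2) and the standard library are available. Lean on these libraries where they do the work, as an engineer would, in place of code of your own. Each camera call takes 0.05 s, during which the arm holds its last target.

TASK

Get the examination desk ready for the next patient by switching on its three units with a fingertip, in this order: push in the green switch of the power unit, then the blue switch of the suction pump, then the yellow switch of the mirror warmer. Press each one gently, until it is fully in (it stays in), and do not push a later switch before the earlier one is in. Leave the red stop button alone, do not pick up or shift the units, leave everything else on the desk as it stands, and finish with the hand clear.

Things in the scene. Friction and masses are not known exactly. Their poses are not given: they have to be found in the camera images.
- power_unit: White box, 110 (x) x 150 (y) x 55 mm high, about 1.4 kg, standing loose on rubber feet. Origin at the centre of its underside, z up. On its top the round green switch at y = +40 mm and the red mushroom stop button at y = -40 mm (80 mm between their centres). The three units change places from run to run.
- suction_pump: Grey box, 150 (x) x 120 (y) x 80 mm high, about 1.8 kg, standing loose on rubber feet. Origin at the centre of its underside, z up. On its top the round blue switch at x = -35 mm and a clear jar with a white lid (56 mm across, rising 32 mm above the box's top) at x = +42 mm.
- mirror_warmer: Bare aluminium box, 120 (x) x 120 (y) x 45 mm high, about 1.1 kg, standing loose on rubber feet. Origin at the centre of its underside, z up. On its top the square yellow switch at y = -30 mm and a dark flat warming plate with a small mirror lying on it at y = +32 mm.
- green_top (a point): Centre of the top face of the green switch cap (round, 34 mm across) on the power unit. It moves with the cap; the cap starts about 15 to 16 mm proud of the box's top and is 6 mm proud when fully in. The cap sits on a rubber cushion that yields up to 4 mm (3.5 N per mm) under the finger and springs back, so it dips about 1 mm before the switch begins to move.
- green_switch (a joint): How far the green switch is pushed down, in m: near 0 at the start (off), 0.010 fully in against its stop. It needs about 4 N to move, has no return spring and stays where it is left; it counts as in from 0.0075. A push of more than 20 N is rough and harms it: once it is in, a finger that keeps going meets a hard stop.
- blue_top (a point): Centre of the top face of the blue switch cap (round, 34 mm across) on the suction pump. It moves with the cap; the cap starts about 15 to 16 mm proud of the box's top and is 6 mm proud when fully in. The cap sits on a rubber cushion that yields up to 4 mm (3.5 N per mm) under the finger and springs back, so it dips about 1 mm before the switch begins to move.
- blue_switch (a joint): How far the blue switch is pushed down, in m: near 0 at the start (off), 0.010 fully in against its stop. It needs about 4 N to move, has no return spring and stays where it is left; it counts as in from 0.0075. A push of more than 20 N is rough and harms it: once it is in, a finger that keeps going meets a hard stop.
- yellow_top (a point): Centre of the top face of the yellow switch cap (34 mm square) on the mirror warmer. It moves with the cap; the cap starts about 15 to 16 mm proud of the box's top and is 6 mm proud when fully in. The cap sits on a rubber cushion that yields up to 4 mm (3.5 N per mm) under the finger and springs back, so it dips about 1 mm before the switch begins to move.
- yellow_switch (a joint): How far the yellow switch is pushed down, in m: near 0 at the start (off), 0.010 fully in against its stop. It needs about 4 N to move, has no return spring and stays where it is left; it counts as in from 0.0075. A push of more than 20 N is rough and harms it: once it is in, a finger that keeps going meets a hard stop.
- red_top (a point): Top of the red mushroom stop button (38 mm across) on the power unit, 23 mm above the box's top.
- red_stop (a joint): How far the red stop button is pressed, in m: 0 untouched, 0.006 fully down (sprung, about 1 to 4 N). It must stay up.
- amber_a: Amber glass bottle with a white cap, 42 mm across, 95 mm tall, loose. Origin at the centre of its underside. A bystander: leave it where it stands.
- amber_b: A second amber glass bottle, the same size, loose. Origin at the centre of its underside. A bystander: leave it where it stands.
- steel_jar: Round steel jar with a lid, 76 mm across, 68 mm tall, loose. Origin at the centre of its underside. A bystander: leave it where it stands.
- thermometer: White hand-held thermometer lying flat, 45 x 150 x 22 mm, loose. Origin at the centre of its underside. A bystander: leave it where it stands.
- reagent: Small clear jar, 48 mm across, 85 mm tall, loose. Origin at the centre of its underside. A bystander: leave it where it stands.
- pen: Blue pen lying flat, 12 x 130 x 10 mm, loose. Origin at the centre of its underside. A bystander: leave it where it stands.
Things that resemble listed ones, but are neither listed nor needed, are in the scene too. What is shaped like the power_unit but orange is not meant.

How it is judged:
On the way, in this order (a step that is already met when the one before it is completed fails the run):
1. the green switch is pushed in (value of joint green_switch above 0.0075 m), for 0.1 s.
2. the blue switch is pushed in (value of joint blue_switch above 0.0075 m), for 0.1 s.
3. the yellow switch is pushed in (value of joint yellow_switch above 0.0075 m), for 0.1 s.
At the end, for the whole second after the job is handed in: All three switches are pushed in at least 7.5 mm of their 10 mm and stay in, the red stop button is up (less than 2 mm down), and the units and the other things on the desk are at rest within 20 mm of where they started (value of joint each of green_switch, blue_switch, yellow_switch above 0.0075 m and value of joint red_stop below 0.002 m and distance of each of power_unit, suction_pump, mirror_warmer, amber_a, amber_b, steel_jar, thermometer, reagent, pen from where it was at the start of the episode below 0.02 m and linear speed of each of power_unit, suction_pump, mirror_warmer, amber_a, amber_b, steel_jar, thermometer, reagent, pen below 0.02 m/s); the robot touches nothing.
It fails at once if a switch is pushed (over 3 mm) before the one that comes before it is in ((value of joint blue_switch above 0.003 m and value of joint green_switch below 0.007 m) or (value of joint yellow_switch above 0.003 m and value of joint blue_switch below 0.007 m)).
It fails at once if the red stop button is pressed by more than 2 mm (value of joint red_stop above 0.002 m).
It fails at once if a unit is pressed or struck with more than 20 N (contact force between any of power_unit, suction_pump, mirror_warmer and the fingers above 20 N or contact force between any of power_unit, suction_pump, mirror_warmer and the arm above 20 N).
It fails at once if a unit is shifted by more than 20 mm, lifted by 8 mm, or tipped (distance of any of power_unit, suction_pump, mirror_warmer from where it was at the start of the episode above 0.02 m or height (world z) of any of power_unit, suction_pump, mirror_warmer above 0.008 m or angle between any of power_unit, suction_pump, mirror_warmer's own z axis and vertical above 0.12 rad).
It fails at once if a bystander is shifted by more than 20 mm, lifted by 12 mm or knocked over (distance of any of amber_a, amber_b, steel_jar, thermometer, reagent, pen from where it was at the start of the episode above 0.02 m or height (world z) of any of amber_a, amber_b, steel_jar, thermometer, reagent, pen above 0.012 m or angle between any of amber_a, amber_b, steel_jar, thermometer, reagent, pen's own z axis and vertical above 0.4 rad).
It also fails if it takes over 54 s, if anything falls off the work surface, if the arm or the gripper's body presses on something with over 40 N, if the wrist force passes 120 N, or if a joint passes its speed limit or range.

## Working session

There is one attempt and no reset: what is moved stays moved. The work goes in short steps, Python scripts to look and compute and a shell command to move; the robot and the scene stay as the last step left them, time stands still between calls to the robot, and variables do not carry over. Pictures are saved under pics/ and viewed, and the job is handed in when it is done.

```bash
mkdir -p pics; python3 - <<'E'
from plant import r
import cv2
s=r.get_state()
for k in s: print(k,s[k])
for n in("scene","top"):
    cv2.imwrite(f"pics/{n}0.png",r.snapshot(n)[:,:,::-1])
    c=r.get_calibration(n);print(n,c)
E
```

```text
clock 0.0
q [ 1.23079548  0.68994276 -0.19449039  1.56632597  0.15732431  0.90248795
 -0.21511094]
qd [-7.06691744e-04  4.40341238e-04 -8.29675448e-04 -4.64154060e-04
  1.23303272e-03 -7.02491510e-04 -3.35611728e-05]
joint_torque [-8.40785719e-05 -5.27556789e+01 -1.26642399e+00 -1.53423339e+01
 -5.25781210e-02  6.75153569e-03  1.88327135e-04]
tool_pos [ 0.22791614 -0.58125625  0.21454001]
eef_rot [ 8.26201784e-01 -5.63373613e-01 -7.75205643e-04 -4.29035977e-04]
contact_force [-0.98909859  1.36281324 -0.02619213]
moment [ 0.02774023 -0.04888158 -0.03542033]
opening 0.9952094655857081
scene {'mtx': array([[595.69154795,   0.        , 317.71481227],
       [  0.        , 595.69154795, 229.03045732],
       [  0.        ,   0.        ,   1.        ]]), 'R': array([[-0.63692828,  0.77062154, -0.02155962],
       [ 0.45188796,  0.3505411 , -0.82031592],
       [-0.62459558, -0.53222494, -0.57150413]]), 't': array([ 0.38733973, -0.20229573,  1.58327788])}
top {'mtx': array([[609.00597789,   0.        , 314.88184061],
       [  0.        , 609.00597789, 233.58184784],
       [  0.        ,   0.        ,   1.        ]]), 'R': array([[ 0.01596894, -0.99986381, -0.00416562],
       [-0.98299502, -0.01493702, -0.18302371],
       [ 0.18293656,  0.00701748, -0.98309967]]), 't': array([-0.00994027,  0.60286142,  1.18115775])}
```

View pics/scene0.png

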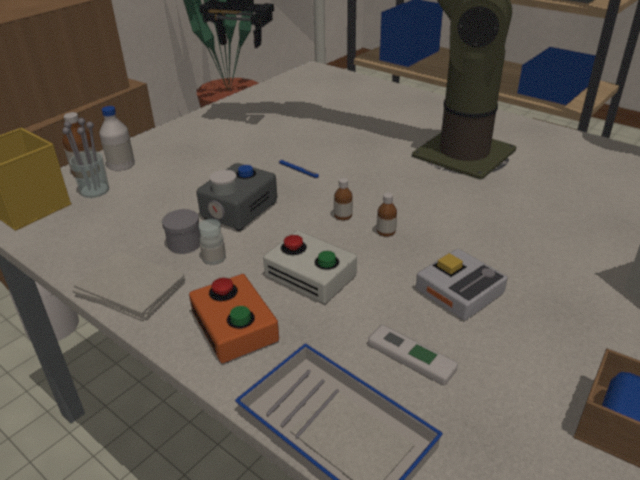

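View pics/top0.png

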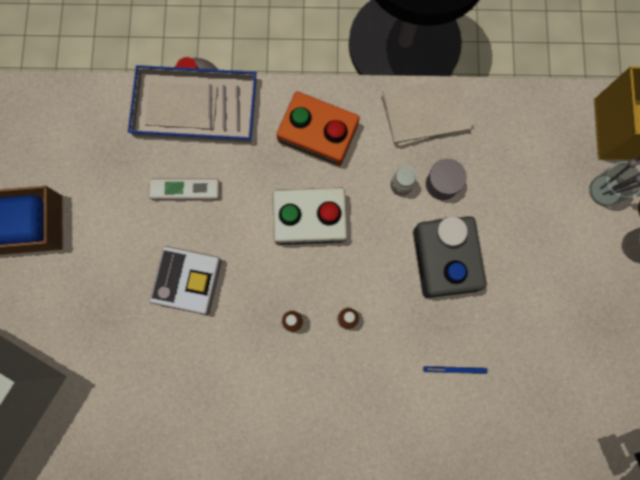

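The pictures show these candidates:
- **Green switch:** the white box at top (290,213), scene (327,259). Its look-alike on the orange box is at top (300,116), scene (240,317), and is rejected.
- **Blue switch:** the grey pump at top (456,271). The pen at (455,370) and the blue bin are not candidates.
- **Yellow switch:** the aluminium box at top (198,281).

Next I'll measure the positions.

```bash
cat > h.py <<'E'
import numpy as np, cv2
from plant import r
def ray(cam,uv):
    c=r.get_calibration(cam); d=c["R"].T@np.linalg.inv(c["mtx"])@np.array([uv[0],uv[1],1.]); return -c["R"].T@c["t"], d
def atz(cam,uv,z):
    o,d=ray(cam,uv); return (o+d*(z-o[2])/d[2])
def proj(cam,X):
    c=r.get_calibration(cam); p=c["mtx"]@(c["R"]@np.asarray(X)+c["t"]); return p[:2]/p[2]
def tri(uv1,uv2):
    o1,d1=ray("top",uv1);o2,d2=ray("scene",uv2)
    A=np.stack([d1,-d2],1);s=np.linalg.lstsq(A,o2-o1,rcond=None)[0]
    a,b=o1+d1*s[0],o2+d2*s[1];return (a+b)/2,np.linalg.norm(a-b)
E
python3 - <<'E'
from h import *
im={n:r.snapshot(n) for n in("top","scene")}
H={"green_top":.0705,"blue_top":.0955,"yellow_top":.0605,"red_top":.078,"power_unit":.055,"suction_pump":.08,"mirror_warmer":.045,"amber_a":.095,"reagent":.085,"steel_jar":.068}
for t in H:
  for n in im:
    for d in r.cut_out(t,n)[:3]:
        m=d["pixels"];v,u=np.nonzero(m);c=(u.mean(),v.mean())
        print(t,n,round(d["score"],2),d["rect"],len(u),np.round(c,1),np.round(atz(n,c,H[t])[:2],4))
t=im["top"][:,:,::-1]
cv2.imwrite("pics/crop.png",np.hstack([cv2.resize(t[170:260,250:370],(480,360),interpolation=2),np.zeros((360,1,3),np.uint8)]))
cv2.imwrite("pics/crop2.png",np.hstack([cv2.resize(t[210:300,400:500],(400,360),interpolation=2),cv2.resize(t[240:330,140:240],(400,360),interpolation=2)]))
E
```

```text
green_top top 0.71 [151.4, 176.8, 221.4, 200.5] 1569 [184.  188.7] [0.689  0.2673]
green_top top 0.67 [281.5, 204.1, 300.3, 223.9] 233 [289.1 213.2] [0.6412 0.0521]
green_top top 0.67 [291.5, 109.1, 305.1, 123.7] 211 [300.  115.7] [0.8491 0.0343]
green_top scene 0.84 [315.7, 250.3, 337.5, 268.0] 271 [326.  258.8] [0.6523 0.0585]
green_top scene 0.63 [230.4, 308.5, 249.5, 327.3] 354 [239.6 315.6] [0.8593 0.0421]
blue_top top 0.61 [450.2, 261.7, 466.1, 280.7] 230 [455.4 270.9] [ 0.5261 -0.2746]
blue_top scene 0.61 [235.8, 164.8, 253.2, 181.0] 158 [245.2 170.9] [ 0.5389 -0.2653]
yellow_top top 0.86 [190.2, 274.2, 205.0, 291.5] 279 [196.3 281.4] [0.5013 0.2344]
yellow_top top 0.26 [390.8, 165.9, 415.8, 196.7] 650 [403.  179.5] [ 0.7178 -0.1799]
yellow_top scene 0.65 [435.0, 253.9, 463.5, 269.9] 308 [449.4 263.5] [0.5131 0.2389]
red_top top 0.71 [326.7, 120.5, 343.1, 137.5] 243 [335.4 129. ] [ 0.8184 -0.0395]
red_top top 0.59 [315.0, 200.8, 339.2, 221.2] 298 [327.9 210.9] [ 0.6454 -0.0261]
red_top scene 0.8 [213.2, 275.9, 234.2, 292.3] 316 [221.6 285.8] [ 0.8312 -0.0303]
red_top scene 0.7
[... 1309 characters left out ...]
59 [326.2 258.7] [0.6764 0.0786]
amber_a scene 0.69 [336.8, 176.3, 351.6, 220.1] 670 [342.7 201.8] [ 0.5077 -0.0141]
reagent top 0.97 [393.5, 162.7, 415.6, 193.1] 606 [403.3 179.7] [ 0.7105 -0.177 ]
reagent top 0.4 [153.0, 176.2, 221.2, 199.1] 1505 [184.3 188.4] [0.6858 0.2634]
reagent scene 0.87 [197.9, 216.9, 222.9, 268.0] 970 [211.2 242.3] [ 0.7611 -0.1335]
reagent scene 0.6 [238.3, 163.8, 255.4, 176.5] 165 [244.9 170.9] [ 0.5264 -0.28  ]
steel_jar top 0.78 [426.0, 159.2, 467.2, 199.9] 1305 [444.9 179. ] [ 0.718  -0.2643]
steel_jar top 0.73 [147.0, 248.3, 219.0, 317.6] 3613 [185.1 279.9] [0.5033 0.2553]
steel_jar scene 0.55 [159.0, 211.4, 201.6, 255.0] 1467 [181.  231.3] [ 0.7586 -0.2289]
```

View pics/crop.png

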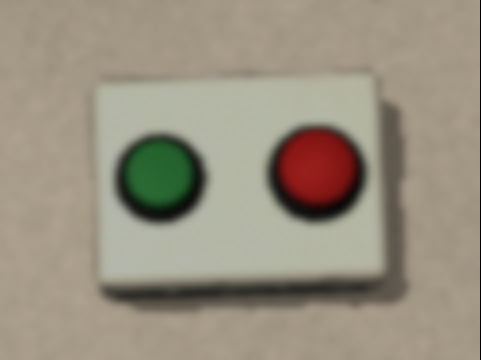

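View pics/crop2.png

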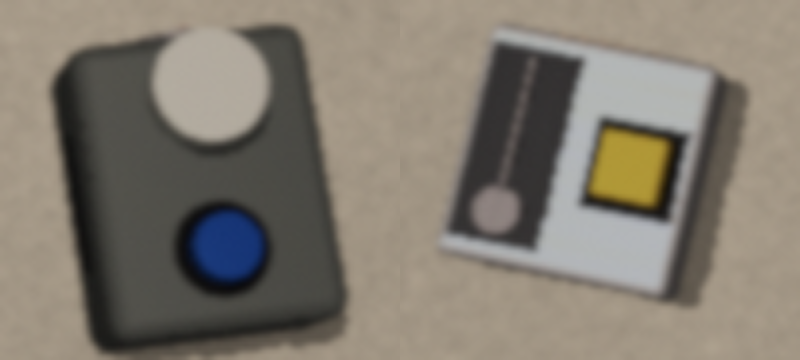

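The close crop confirms the choice: the white box has the green switch at its left and the red button at its right, and the pump and the warmer are as described. Both camera masks include cap sides, so I'll refine with colour and both views.

```bash
python3 - <<'E'
from h import *
G={"green":((289,213),(326,259),(45,85),.0705),"blue":((455,271),(245,171),(105,130),.0955),"yellow":((197,281),(450,263),(15,35),.0605),"red":((329,212),(293,242),None,.078)}
im={n:r.snapshot(n) for n in("top","scene")}
for g,(a,b,h,z) in G.items():
  res={}
  for n,c in(("top",a),("scene",b)):
    hsv=cv2.cvtColor(im[n],cv2.COLOR_RGB2HSV).astype(int)
    H,S,V=hsv[...,0],hsv[...,1],hsv[...,2]
    m=((H>=h[0])&(H<=h[1]) if h else ((H<8)|(H>172)))&(S>120)&(V>60)
    w=np.zeros_like(m);w[c[1]-16:c[1]+17,c[0]-18:c[0]+19]=1
    k,l,st,ce=cv2.connectedComponentsWithStats((m&w).astype(np.uint8));i=1+np.argmax(st[1:,4])
    res[n]=ce[i];print(g,n,st[i],np.round(ce[i],1),np.round(atz(n,ce[i],z)[:2],4))
  p,e=tri(res["top"],res["scene"]);print("  tri",p.round(4),round(e,4))
tp=lambda uv,z:atz("top",uv,z)[:2].round(4)
s=r.get_state();print(s["tool_pos"])
im2=im["scene"][:,:,::-1]
o=np.hstack([cv2.resize(im2[v-25:v+25,u-25:u+25],(260,260),interpolation=0) for u,v in((326,259),(245,180),(450,268))])
cv2.imwrite("pics/crop3.png",o)
E
```

```text
green top [282 205  16  16 208] [289.3 212.7] [0.6422 0.0518]
green scene [319 252  16  15 158] [326.9 257.9] [0.6493 0.0582]
  tri [0.6433 0.0525 0.0642] 0.0011
blue top [448 263  18  17 250] [456.5 270.9] [ 0.526  -0.2768]
blue scene [238 166  15  11 139] [245.2 170.8] [ 0.5384 -0.2657]
  tri [ 0.5271 -0.2788  0.086 ] 0.0006
yellow top [187 271  21  21 334] [197.1 281.4] [0.5013 0.2328]
yellow scene [437 254  26  20 320] [449.7 263.4] [0.5124 0.2392]
  tri [0.5022 0.2345 0.0519] 0.0
red top [319 202  20  19 297] [328.8 211.1] [ 0.6451 -0.028 ]
red scene [284 235  19  15 212] [292.8 241.7] [ 0.6574 -0.0188]
  tri [ 0.6474 -0.0282  0.068 ] 0.0002
[ 0.22826449 -0.58184069  0.2153529 ]
```

View pics/crop3.png

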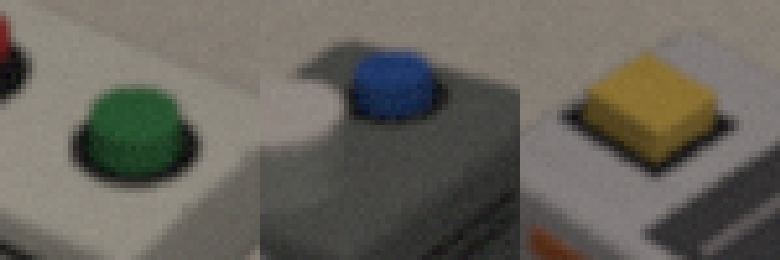

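Top-view positions are green (0.642, 0.052), blue (0.526, -0.277) and yellow (0.501, 0.233). Green to red measures 80 mm, as described. I'll now go over to green with the fingers shut.

```bash
python3 -m jog '[[-0.022,-0.031,0,0,1],[-0.022,-0.031,0,0,1],[-0.022,-0.031,0,0,1],[-0.022,-0.031,0,0,1],[-0.022,-0.031,0,0,1],[-0.022,-0.031,0,0,1],[-0.022,-0.031,0,0,1],[-0.022,-0.031,0,0,1],[-0.022,-0.031,0,0,1],[-0.022,-0.031,0,0,1],[-0.022,-0.031,0,0,1],[-0.022,-0.031,0,0,1],[-0.022,-0.031,0,0,1],[-0.022,-0.031,0,0,1],[-0.022,-0.031,0,0,1],[-0.022,-0.031,0,0,1],[-0.022,-0.031,0,0,1],[-0.022,-0.031,0,0,1],[-0.022,-0.031,0,0,1],[0,0,0,0,1]]'
cat >> h.py <<'E'
def go(tx,ty,tz):
    from scipy.spatial.transform import Rotation as Ro
    s=r.get_state();R=Ro.from_quat(s["eef_rot"]).as_matrix()
    print("pos",s["tool_pos"].round(4),"toolz",R[:,2].round(3),"F",s["contact_force"].round(2),"open",round(s["opening"],3),"clock",s["clock"])
    print("tool delta",(R.T@(np.array([tx,ty,tz])-s["tool_pos"])).round(4))
E
python3 -c "
from h import *
go(.642,.052,.09)"
```

```text
clock: 3.3
tool_pos: [0.6263, 0.0302, 0.2152]
eef_rot: [0.829, -0.56, -0.0, -0.003]
contact_force: [-0.9, 0.8, -0.7]
opening: 0.004
pos [0.6263 0.0302 0.2152] toolz [ 0.003  0.005 -1.   ] F [-0.95  0.83 -0.72] open 0.004 clock 3.3
tool delta [-0.0139 -0.0221  0.1254]
```

```bash
python3 -m jog '[[-0.007,-0.011,0.02,0,1],[-0.007,-0.011,0.02,0,1],[0,0,0.03,0,1],[0,0,0.025,0,1],[0,0,0.02,0,1],[0,0,0.01,0,1],[0,0,0,0,1],[0,0,0,0,1]]'
python3 - <<'E'
from h import *
go(.642,.052,.0598)
for n in("top","scene"):
    i=r.snapshot(n)[:,:,::-1]
    u,v=(289,213) if n=="top" else (326,250)
    cv2.imwrite(f"pics/g_{n}.png",cv2.resize(i[v-70:v+50,u-60:u+60],(400,400),interpolation=2))
o=np.hstack([cv2.imread("pics/g_top.png"),cv2.imread("pics/g_scene.png")]);cv2.imwrite("pics/g.png",o)
E
```

```text
clock: 4.1
tool_pos: [0.6399, 0.0432, 0.0911]
eef_rot: [0.826, -0.564, 0.001, -0.0]
contact_force: [-0.9, 0.2, 0.3]
opening: 0.007
pos [0.6399 0.0432 0.0911] toolz [ 0.001  0.    -1.   ] F [-0.91  0.18  0.32] open 0.007 clock 4.1
tool delta [-0.0074 -0.0051  0.0313]
```

View pics/g.png

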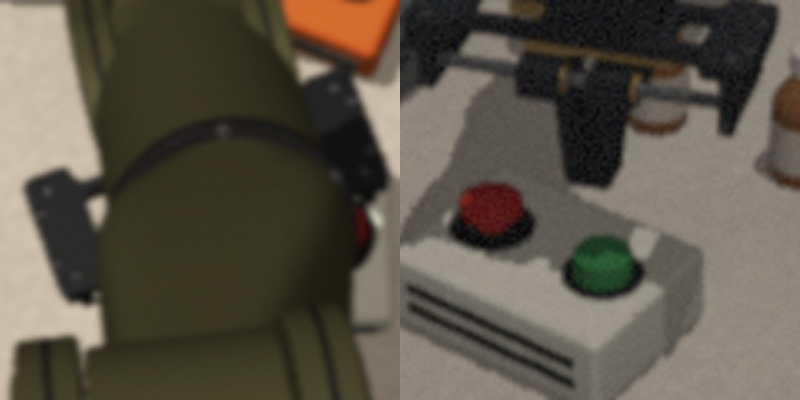

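The scene crop shows the fingertip at about (324,235), above and slightly behind the green cap. It is well clear of the red button. I'll correct the last 9 mm.

```bash
python3 -c "
from h import *
print(proj('scene',r.get_state()['tool_pos']))"
python3 -m jog '[[-0.007,-0.005,0,0,1],[0,0,0.005,0,1],[0,0,0,0,1],[0,0,0,0,1]]'
python3 -c "
from h import *
go(.642,.052,.0598)"
```

```text
[323.63838725 243.59515373]
clock: 4.6
tool_pos: [0.6412, 0.0517, 0.0851]
eef_rot: [0.826, -0.563, -0.0, 0.0]
contact_force: [0.3, -0.2, 1.1]
opening: 0.006
pos [0.6412 0.0517 0.0851] toolz [-0. -0. -1.] F [ 0.27 -0.15  1.1 ] open 0.006 clock 4.6
tool delta [ 0.     -0.0009  0.0253]
```

The visible tip is about 9 px above its projected position, so I'll look closer before pressing.

```bash
python3 - <<'E'
from h import *
i=r.snapshot("scene")[:,:,::-1].copy()
p=r.get_state()["tool_pos"];u,v=proj("scene",p);print(u,v, proj("scene",[.642,.052,.0705]))
u0,v0=290,200
c=cv2.resize(i[v0:v0+80,u0:u0+80],(560,560),interpolation=0)
cv2.drawMarker(c,(int((u-u0+.5)*7),int((v-v0+.5)*7)),(0,0,255),0,20,1)
for z in (.1,.11,.12):
  a=proj("scene",[p[0],p[1],z]);cv2.circle(c,(int((a[0]-u0+.5)*7),int((a[1]-v0+.5)*7)),3,(255,255,0),-1)
cv2.imwrite("pics/tip.png",c)
E
```

```text
326.7512430517163 248.22747213123253 [326.79416527 254.8036503 ]
```

View pics/tip.png

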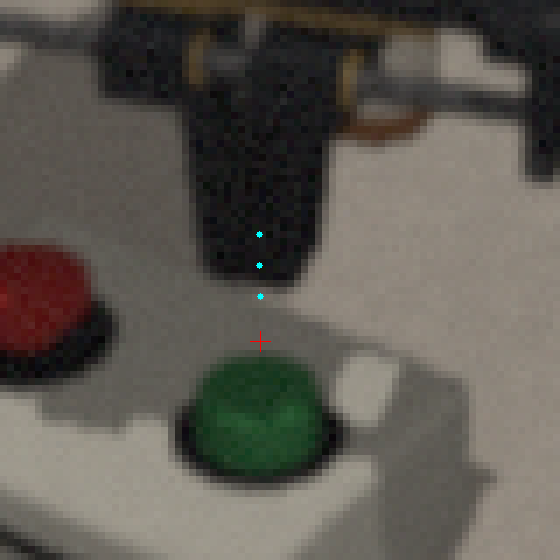

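```bash
python3 - <<'E'
from h import *
print(r.grip_depth, proj("scene",[.2279,-.5813,.2145]),proj("top",[.2279,-.5813,.2145]))
i=cv2.imread("pics/scene0.png");cv2.imwrite("pics/st.png",np.hstack([cv2.resize(i[0:100,180:300],(480,400),interpolation=0)]))
R=np.array([[.365,-.931],[-.931,-.365]])
E
```

```text
0.0187 [240.71461305  53.71930208] [661.7290139  444.01364381]
```

View pics/st.png

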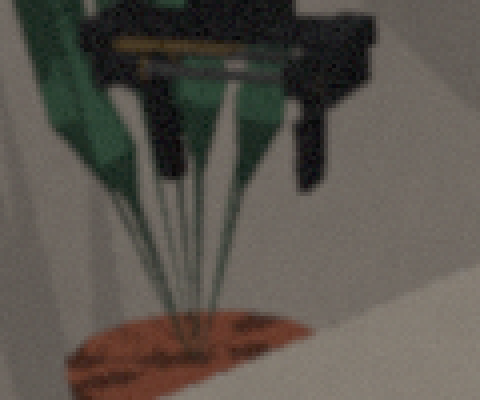

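The tip appears about 18 mm short of the TCP here, and likewise at the start pose. I won't trust either figure, so I'll go down in small steps and let the force show where contact is.

```bash
python3 -m jog '[[0,-0.001,0.004,0,1],[0,0,0.004,0,1],[0,0,0.004,0,1],[0,0,0,0,1],[0,0,0,0,1]]'
python3 -m jog '[[0,0,0.001,0,1],[0,0,0.001,0,1],[0,0,0,0,1]]'
python3 -m jog '[[0,0,0.001,0,1],[0,0,0.001,0,1],[0,0,0,0,1]]'
```

```text
clock: 5.15
tool_pos: [0.6422, 0.0521, 0.0731]
eef_rot: [0.826, -0.563, -0.0, 0.0]
contact_force: [-0.1, 0.0, -0.8]
opening: 0.005
clock: 5.45
tool_pos: [0.6423, 0.0521, 0.0713]
eef_rot: [0.826, -0.563, -0.0, 0.0]
contact_force: [-0.3, 0.6, -0.4]
opening: 0.002
clock: 5.75
tool_pos: [0.6422, 0.0521, 0.0691]
eef_rot: [0.826, -0.563, -0.0, 0.0]
contact_force: [-0.1, 0.4, 0.8]
opening: 0.006
```

```bash
python3 -m jog '[[0,0,0.001,0,1],[0,0,0.001,0,1],[0,0,0,0,1]]'
python3 - <<'E'
from h import *
i=r.snapshot("scene")[:,:,::-1].copy()
p=r.get_state()["tool_pos"];u,v=proj("scene",p)
u0,v0=290,200
c=cv2.resize(i[v0:v0+80,u0:u0+80],(560,560),interpolation=0)
cv2.drawMarker(c,(int((u-u0+.5)*7),int((v-v0+.5)*7)),(0,0,255),0,20,1)
cv2.imwrite("pics/tip2.png",c)
E
```

```text
clock: 6.05
tool_pos: [0.6422, 0.0521, 0.0672]
eef_rot: [0.826, -0.563, -0.0, 0.0]
contact_force: [-0.6, -0.7, 0.0]
opening: 0.006
```

View pics/tip2.png

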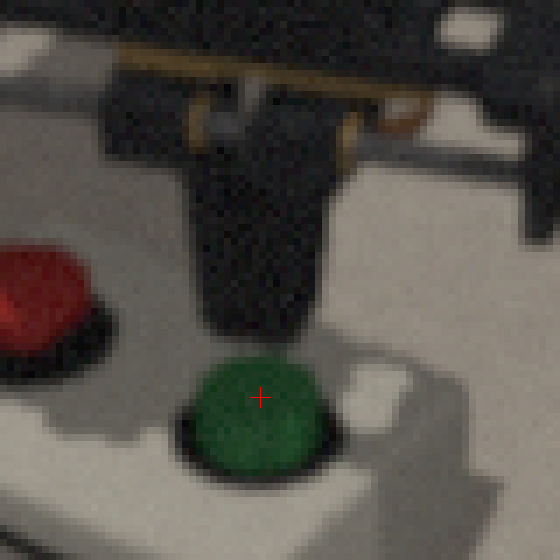

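There is no contact at a reading of 0.067, and the picture shows the tip still above the cap. To tell a z offset from an xy offset, I'll check the hand's xy in the top view.

```bash
python3 - <<'E'
from h import *
i=r.snapshot("top")[:,:,::-1].copy()
p=r.get_state()["tool_pos"]
x=np.array([.365,-.931,0]);y=np.array([-.931,-.365,0])
u0,v0=220,120
c=cv2.resize(i[v0:v0+140,u0:u0+140],(560,560),interpolation=2)
for zz,col in((.064,(0,0,255)),(.10,(0,255,255))):
  q=[proj("top",p+np.array([0,0,zz])+a*x*.0935+b*y*.0375) for a,b in((1,1),(1,-1),(-1,-1),(-1,1))]
  cv2.polylines(c,[((np.array(q)-[u0,v0])*4).astype(int)],True,col,1)
cv2.imwrite("pics/topc.png",c)
E
```

```text
(no output)
```

View pics/topc.png

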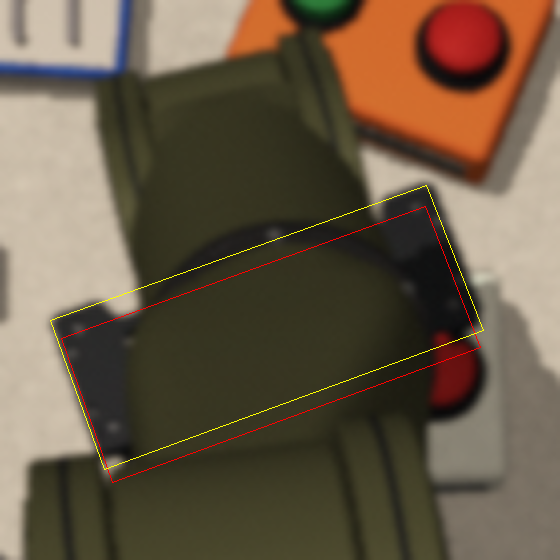

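The hand outline in the top view matches the reported xy, so the tip really sits above the reported TCP z. I'll keep going down in small steps until I feel contact.

```bash
for k in 1; do python3 -m jog '[[0,0,0.002,0,1],[0,0,0.002,0,1],[0,0,0.002,0,1],[0,0,0,0,1]]'; done
python3 -m jog '[[0,0,0.002,0,1],[0,0,0.001,0,1],[0,0,0,0,1]]'
python3 -m jog '[[0,0,0.001,0,1],[0,0,0.001,0,1],[0,0,0,0,1]]'
```

```text
clock: 6.55
tool_pos: [0.642, 0.0521, 0.0609]
eef_rot: [0.826, -0.563, -0.0, 0.0]
contact_force: [0.3, -0.2, 0.1]
opening: 0.01
clock: 6.85
tool_pos: [0.6422, 0.0521, 0.0581]
eef_rot: [0.826, -0.563, -0.0, 0.0]
contact_force: [0.6, 0.8, 0.3]
opening: 0.003
clock: 7.15
tool_pos: [0.6422, 0.0521, 0.0562]
eef_rot: [0.826, -0.563, -0.0, 0.0]
contact_force: [0.4, -0.3, -0.3]
opening: 0.003
```

```bash
python3 -m jog '[[0,0,0.001,0,1],[0,0,0.001,0,1],[0,0,0,0,1]]'
python3 -m jog '[[0,0,0.001,0,1],[0,0,0,0,1]]'
python3 -m jog '[[0,0,0.001,0,1],[0,0,0,0,1]]'
python3 - <<'E'
from h import *
i=r.snapshot("scene")[:,:,::-1].copy()
u0,v0=290,200
cv2.imwrite("pics/tip3.png",cv2.resize(i[v0:v0+80,u0:u0+80],(560,560),interpolation=0))
E
```

```text
clock: 7.45
tool_pos: [0.6422, 0.0521, 0.0541]
eef_rot: [0.826, -0.563, -0.0, 0.0]
contact_force: [-0.2, 0.3, -0.3]
opening: 0.002
clock: 7.65
tool_pos: [0.6423, 0.0521, 0.0532]
eef_rot: [0.826, -0.563, -0.0, 0.0]
contact_force: [0.4, 0.1, -1.0]
opening: 0.001
clock: 7.85
tool_pos: [0.6423, 0.0521, 0.0522]
eef_rot: [0.826, -0.563, -0.0, 0.0]
contact_force: [0.7, 0.5, 1.4]
opening: 0.008
```

View pics/tip3.png

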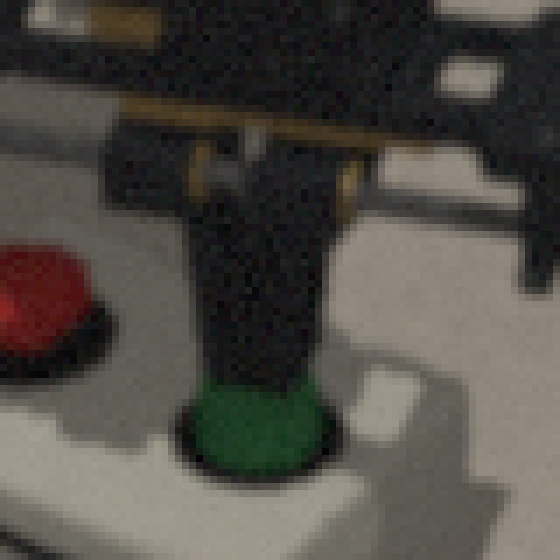

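The tip now stands on the green cap, with its bottom edge mid-cap at about (327,255). Contact begins at a reading of about 0.052.

```bash
python3 -m jog '[[0,0,0.001,0,1],[0,0,0,0,1]]'
python3 -m jog '[[0,0,0.001,0,1],[0,0,0,0,1]]'
python3 -m jog '[[0,0,0.001,0,1],[0,0,0,0,1]]'
```

```text
clock: 8.1
tool_pos: [0.6422, 0.0521, 0.0512]
eef_rot: [0.826, -0.563, -0.0, 0.0]
contact_force: [0.4, 0.4, 0.3]
opening: 0.01
clock: 8.3
tool_pos: [0.6422, 0.0521, 0.0502]
eef_rot: [0.826, -0.563, -0.0, 0.0]
contact_force: [0.5, 0.5, 0.8]
opening: 0.004
clock: 8.5
tool_pos: [0.6422, 0.0521, 0.0492]
eef_rot: [0.826, -0.563, -0.0, 0.0]
contact_force: [0.1, 0.1, -0.7]
opening: 0.005
```

```bash
python3 -m jog '[[0,0,0.001,0,1],[0,0,0,0,1]]'
python3 -m jog '[[0,0,0.001,0,1],[0,0,0,0,1]]'
python3 - <<'E'
from h import *
i=r.snapshot("scene")[:,:,::-1].copy()
u0,v0=290,200
cv2.imwrite("pics/tip4.png",cv2.resize(i[v0:v0+80,u0:u0+80],(560,560),interpolation=0))
E
```

```text
clock: 8.7
tool_pos: [0.6422, 0.0521, 0.0482]
eef_rot: [0.826, -0.563, -0.0, 0.0]
contact_force: [0.4, -0.8, -0.2]
opening: 0.005
clock: 8.9
tool_pos: [0.6424, 0.0521, 0.0475]
eef_rot: [0.826, -0.563, 0.0, 0.0]
contact_force: [-1.2, -0.0, 2.4]
opening: 0.006
```

View pics/tip4.png

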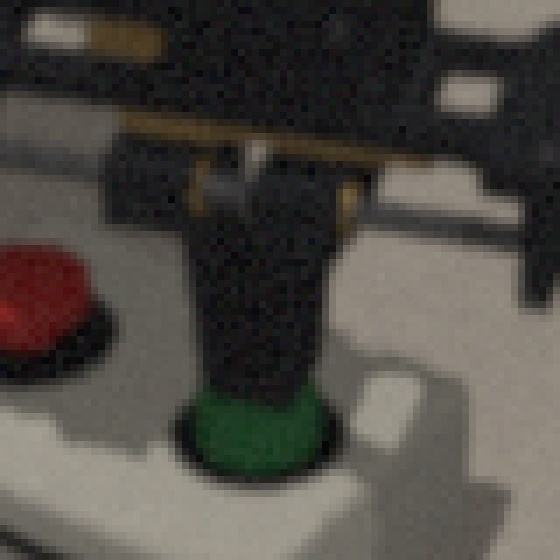

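The force rises at a reading of about 0.0478, so contact is there and the z offset is about 22 mm. I'll press on towards a reading of about 0.037.

```bash
python3 -m jog '[[0,0,0.001,0,1],[0,0,0,0,1]]'
python3 -m jog '[[0,0,0.001,0,1],[0,0,0.001,0,1],[0,0,0,0,1]]'
python3 -m jog '[[0,0,0.001,0,1],[0,0,0.001,0,1],[0,0,0,0,1]]'
python3 -m jog '[[0,0,0.001,0,1],[0,0,0.001,0,1],[0,0,0,0,1]]'
python3 -m jog '[[0,0,0.001,0,1],[0,0,0,0,1]]'
```

```text
clock: 9.15
tool_pos: [0.6424, 0.0521, 0.0464]
eef_rot: [0.826, -0.563, 0.0, -0.0]
contact_force: [-2.0, 0.1, 3.3]
opening: 0.005
clock: 9.45
tool_pos: [0.6424, 0.0521, 0.0442]
eef_rot: [0.826, -0.563, 0.0, 0.0]
contact_force: [-0.9, 0.1, 2.7]
opening: 0.005
clock: 9.75
tool_pos: [0.6424, 0.0521, 0.0422]
eef_rot: [0.826, -0.563, 0.0, 0.0]
contact_force: [-0.4, 0.4, 2.3]
opening: 0.004
clock: 10.05
tool_pos: [0.6424, 0.0521, 0.0402]
eef_rot: [0.826, -0.563, 0.0, 0.0]
contact_force: [-0.1, -0.5, 3.7]
opening: 0.002
clock: 10.25
tool_pos: [0.6424, 0.0521, 0.0392]
eef_rot: [0.826, -0.563, 0.0, -0.0]
contact_force: [-0.1, -0.3, 3.1]
opening: 0.006
```

```bash
python3 -m jog '[[0,0,0.001,0,1],[0,0,0,0,1]]'
python3 -m jog '[[0,0,0.001,0,1],[0,0,0,0,1]]'
python3 -m jog '[[0,0,0.0005,0,1],[0,0,0,0,1]]'
```

```text
clock: 10.45
tool_pos: [0.6424, 0.0521, 0.0382]
eef_rot: [0.826, -0.563, 0.0, -0.0]
contact_force: [-0.5, -0.0, 3.4]
opening: 0.007
clock: 10.65
tool_pos: [0.6423, 0.0521, 0.0372]
eef_rot: [0.826, -0.563, 0.0, 0.0]
contact_force: [-0.9, -0.5, 3.1]
opening: 0.002
clock: 10.85
tool_pos: [0.6424, 0.0522, 0.0369]
eef_rot: [0.826, -0.563, 0.0, -0.0]
contact_force: [-1.4, -0.2, 3.6]
opening: 0.003
```

```bash
python3 -m jog '[[0,0,0.0005,0,1],[0,0,0,0,1]]'
python3 -m jog '[[0,0,0.0005,0,1],[0,0,0,0,1]]'
```

```text
clock: 11.05
tool_pos: [0.6424, 0.0522, 0.0365]
eef_rot: [0.826, -0.563, 0.0, -0.0]
contact_force: [-1.9, 0.1, 5.7]
opening: 0.002
clock: 11.25
tool_pos: [0.6424, 0.0521, 0.0362]
eef_rot: [0.826, -0.563, 0.0, -0.0]
contact_force: [-1.5, -0.5, 6.7]
opening: 0.009
```

Force is rising at 0.0362, so green is against its stop. Lifting and going over to blue.

```bash
python3 -m jog '[[0,0,-0.01,0,1],[0,0,-0.02,0,1],[0,0,-0.04,0,1],[0,0,-0.04,0,1],[0.026,0.023,0,0,1],[0.026,0.023,0,0,1],[0.026,0.023,0,0,1],[0.026,0.023,0,0,1],[0.026,0.023,0,0,1],[0.026,0.023,0,0,1],[0.026,0.023,0,0,1],[0.026,0.023,0,0,1],[0.026,0.023,0,0,1],[0.026,0.023,0,0,1],[0,0,0,0,1],[0,0,0,0,1]]'
python3 - <<'E'
from h import *
go(.526,-.277,.085)
i=r.snapshot("scene")[:,:,::-1];j=r.snapshot("top")[:,:,::-1]
cv2.imwrite("pics/aft_g.png",np.hstack([cv2.resize(i[210:310,260:360],(400,400),interpolation=2),cv2.resize(j[170:260,260:350],(400,400),interpolation=2)]))
E
```

```text
clock: 12.85
tool_pos: [0.5226, -0.2748, 0.1458]
eef_rot: [0.826, -0.564, -0.0, 0.0]
contact_force: [0.7, 0.3, -0.1]
opening: 0.004
pos [ 0.5226 -0.2748  0.1458] toolz [-0. -0. -1.] F [ 0.68  0.31 -0.11] open 0.004 clock 12.85
tool delta [ 0.0033 -0.0023  0.0608]
```

View pics/aft_g.png

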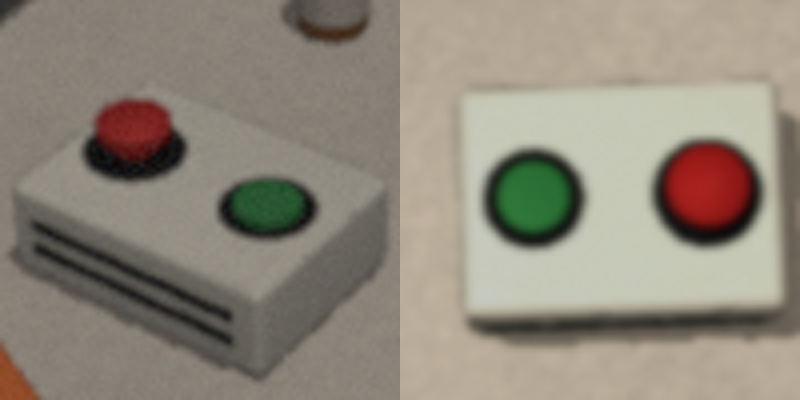

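Green is flush in its bezel at scene (327,262), and the red button and the unit are unchanged. Blue is next: contact should come at a reading of about 0.073 and the stop at about 0.062.

```bash
python3 -m jog '[[0.003,-0.002,0.02,0,1],[0,0,0.02,0,1],[0,0,0.01,0,1],[0,0,0.01,0,1],[0,0,0,0,1],[0,0,0,0,1]]'
python3 - <<'E'
from h import *
go(.526,-.277,.073)
i=r.snapshot("scene")[:,:,::-1]
cv2.imwrite("pics/b1.png",cv2.resize(i[120:220,190:290],(500,500),interpolation=2))
E
```

```text
clock: 13.55
tool_pos: [0.5265, -0.2757, 0.0862]
eef_rot: [0.826, -0.563, 0.0, -0.0]
contact_force: [-0.1, 0.2, 0.4]
opening: 0.002
pos [ 0.5265 -0.2757  0.0862] toolz [ 0.001 -0.    -1.   ] F [-0.09  0.17  0.37] open 0.002 clock 13.55
tool delta [0.001  0.001  0.0132]
```

View pics/b1.png

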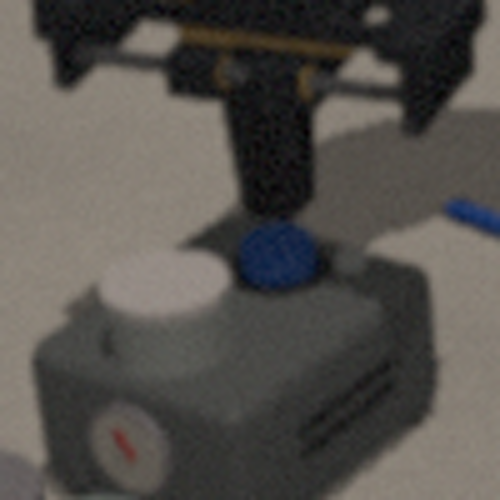

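The finger is centred above the blue cap at scene (245,170) and clear of the jar.

```bash
python3 -m jog '[[0.001,0.001,0.004,0,1],[0,0,0.003,0,1],[0,0,0.002,0,1],[0,0,0,0,1]]'
python3 -m jog '[[0,0,0.001,0,1],[0,0,0.001,0,1],[0,0,0,0,1]]'
python3 -m jog '[[0,0,0.001,0,1],[0,0,0.001,0,1],[0,0,0,0,1]]'
python3 -m jog '[[0,0,0.001,0,1],[0,0,0.001,0,1],[0,0,0,0,1]]'
```

```text
clock: 14.0
tool_pos: [0.5253, -0.2772, 0.0765]
eef_rot: [0.826, -0.563, -0.0, 0.0]
contact_force: [-0.5, -0.4, -0.2]
opening: 0.005
clock: 14.3
tool_pos: [0.5255, -0.2772, 0.0747]
eef_rot: [0.826, -0.563, -0.0, 0.0]
contact_force: [-0.0, 0.0, 0.8]
opening: 0.007
clock: 14.6
tool_pos: [0.5255, -0.2772, 0.0727]
eef_rot: [0.826, -0.563, -0.0, 0.0]
contact_force: [0.9, 0.6, -0.5]
opening: 0.002
clock: 14.9
tool_pos: [0.5256, -0.2773, 0.071]
eef_rot: [0.826, -0.563, 0.0, 0.0]
contact_force: [-0.7, 1.2, 3.5]
opening: 0.004
```

```bash
python3 -m jog '[[0,0,0.001,0,1],[0,0,0.001,0,1],[0,0,0,0,1]]'
python3 -m jog '[[0,0,0.001,0,1],[0,0,0.001,0,1],[0,0,0,0,1]]'
python3 -m jog '[[0,0,0.001,0,1],[0,0,0.001,0,1],[0,0,0,0,1]]'
python3 -m jog '[[0,0,0.001,0,1],[0,0,0.001,0,1],[0,0,0,0,1]]'
python3 -m jog '[[0,0,0.001,0,1],[0,0,0,0,1]]'
python3 -m jog '[[0,0,0.0005,0,1],[0,0,0,0,1]]'
```

```text
clock: 15.2
tool_pos: [0.5256, -0.2773, 0.0688]
eef_rot: [0.826, -0.563, 0.0, -0.0]
contact_force: [-0.5, 0.2, 2.9]
opening: 0.005
clock: 15.5
tool_pos: [0.5256, -0.2773, 0.0667]
eef_rot: [0.826, -0.563, 0.0, 0.0]
contact_force: [0.2, 0.7, 3.9]
opening: 0.005
clock: 15.8
tool_pos: [0.5256, -0.2773, 0.0647]
eef_rot: [0.826, -0.563, 0.0, 0.0]
contact_force: [-0.8, 0.5, 2.6]
opening: 0.006
clock: 16.1
tool_pos: [0.5256, -0.2773, 0.0627]
eef_rot: [0.826, -0.563, 0.0, 0.0]
contact_force: [-0.8, 0.3, 2.0]
opening: 0.006
clock: 16.3
tool_pos: [0.5256, -0.2773, 0.0619]
eef_rot: [0.826, -0.563, 0.0, -0.0]
contact_force: [-0.0, 0.6, 4.5]
opening: 0.007
clock: 16.5
tool_pos: [0.5256, -0.2773, 0.0615]
eef_rot: [0.826, -0.563, 0.0, 0.0]
contact_force: [-0.2, 0.2, 5.7]
opening: 0.006
```

Blue is against its stop. Lifting and going over to yellow.

```bash
python3 -m jog '[[0,0,-0.01,0,1],[0,0,-0.02,0,1],[0,0,-0.03,0,1],[0,0,-0.03,0,1],[-0.034,-0.0115,0,0,1],[-0.034,-0.0115,0,0,1],[-0.034,-0.0115,0,0,1],[-0.034,-0.0115,0,0,1],[-0.034,-0.0115,0,0,1],[-0.034,-0.0115,0,0,1],[-0.034,-0.0115,0,0,1],[-0.034,-0.0115,0,0,1],[-0.034,-0.0115,0,0,1],[-0.034,-0.0115,0,0,1],[-0.034,-0.0115,0,0,1],[-0.034,-0.0115,0,0,1],[-0.034,-0.0115,0,0,1],[-0.034,-0.0115,0,0,1],[0,0,0,0,1],[0,0,0,0,1]]'
python3 - <<'E'
from h import *
go(.501,.233,.050)
i=r.snapshot("scene")[:,:,::-1]
cv2.imwrite("pics/aft_b.png",np.hstack([cv2.resize(i[140:240,190:290],(400,400),interpolation=2),cv2.resize(i[200:320,400:520],(400,400),interpolation=2)]))
E
```

```text
clock: 18.5
tool_pos: [0.5011, 0.2254, 0.1513]
eef_rot: [0.827, -0.562, -0.0, 0.0]
contact_force: [0.4, -1.5, -0.3]
opening: 0.007
pos [0.5011 0.2254 0.1513] toolz [-0. -0. -1.] F [ 0.4  -1.53 -0.3 ] open 0.007 clock 18.5
tool delta [-0.0071 -0.0027  0.1013]
```

View pics/aft_b.png

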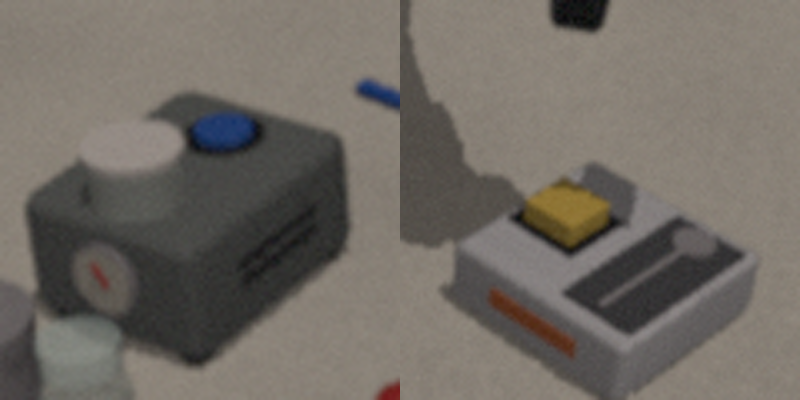

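Blue is flush at scene (246,173), and yellow is still up at (450,263). Going down to yellow: contact should come at about 0.038 and the stop at about 0.027.

```bash
python3 -m jog '[[-0.007,-0.003,0,0,1],[0,0,0.02,0,1],[0,0,0.03,0,1],[0,0,0.03,0,1],[0,0,0.015,0,1],[0,0,0.006,0,1],[0,0,0,0,1],[0,0,0,0,1]]'
python3 - <<'E'
from h import *
go(.501,.233,.038)
i=r.snapshot("scene")[:,:,::-1]
cv2.imwrite("pics/y1.png",cv2.resize(i[200:320,400:520],(480,480),interpolation=2))
E
```

```text
clock: 19.35
tool_pos: [0.5026, 0.2322, 0.0511]
eef_rot: [0.826, -0.564, 0.0, -0.001]
contact_force: [-0.4, 0.2, 1.0]
opening: 0.005
pos [0.5026 0.2322 0.0511] toolz [ 0.001  0.    -1.   ] F [-0.41  0.18  1.04] open 0.005 clock 19.35
tool delta [-0.0013  0.0012  0.013 ]
```

View pics/y1.png

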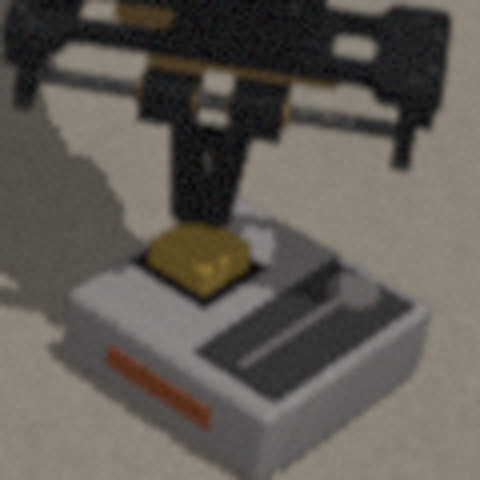

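The finger is over the yellow cap.

```bash
python3 -m jog '[[-0.001,0.001,0.004,0,1],[0,0,0.003,0,1],[0,0,0.002,0,1],[0,0,0,0,1]]'
python3 -m jog '[[0,0,0.001,0,1],[0,0,0.001,0,1],[0,0,0,0,1]]'
python3 -m jog '[[0,0,0.001,0,1],[0,0,0.001,0,1],[0,0,0,0,1]]'
python3 -m jog '[[0,0,0.001,0,1],[0,0,0.001,0,1],[0,0,0,0,1]]'
```

```text
clock: 19.8
tool_pos: [0.5004, 0.2328, 0.0411]
eef_rot: [0.826, -0.563, -0.0, 0.0]
contact_force: [0.0, -0.2, 1.0]
opening: 0.003
clock: 20.1
tool_pos: [0.5005, 0.2328, 0.0392]
eef_rot: [0.826, -0.563, 0.0, 0.0]
contact_force: [0.1, 0.4, -0.4]
opening: 0.003
clock: 20.4
tool_pos: [0.5006, 0.2328, 0.0373]
eef_rot: [0.826, -0.563, 0.0, -0.0]
contact_force: [-0.2, 0.0, 0.6]
opening: 0.005
clock: 20.7
tool_pos: [0.5006, 0.2328, 0.0354]
eef_rot: [0.826, -0.563, 0.0, -0.0]
contact_force: [-1.1, 0.6, 2.2]
opening: 0.0
```

```bash
python3 -m jog '[[0,0,0.001,0,1],[0,0,0.001,0,1],[0,0,0,0,1]]'
python3 -m jog '[[0,0,0.001,0,1],[0,0,0.001,0,1],[0,0,0,0,1]]'
python3 -m jog '[[0,0,0.001,0,1],[0,0,0.001,0,1],[0,0,0,0,1]]'
python3 -m jog '[[0,0,0.001,0,1],[0,0,0.001,0,1],[0,0,0,0,1]]'
python3 -m jog '[[0,0,0.001,0,1],[0,0,0,0,1]]'
python3 -m jog '[[0,0,0.0005,0,1],[0,0,0,0,1]]'
```

```text
clock: 21.0
tool_pos: [0.5006, 0.2329, 0.0332]
eef_rot: [0.826, -0.563, 0.0, -0.0]
contact_force: [0.2, -0.7, 2.6]
opening: 0.007
clock: 21.3
tool_pos: [0.5006, 0.2329, 0.0312]
eef_rot: [0.826, -0.563, 0.0, -0.0]
contact_force: [0.6, 0.0, 3.4]
opening: 0.003
clock: 21.6
tool_pos: [0.5006, 0.2329, 0.0292]
eef_rot: [0.826, -0.563, 0.0, 0.0]
contact_force: [-0.2, 0.2, 3.3]
opening: 0.005
clock: 21.9
tool_pos: [0.5006, 0.2329, 0.0272]
eef_rot: [0.826, -0.563, 0.0, -0.0]
contact_force: [1.1, -0.2, 3.3]
opening: 0.003
clock: 22.1
tool_pos: [0.5006, 0.2328, 0.0264]
eef_rot: [0.826, -0.563, 0.0, -0.0]
contact_force: [0.4, -1.3, 6.4]
opening: 0.002
clock: 22.3
tool_pos: [0.5006, 0.2329, 0.0261]
eef_rot: [0.826, -0.563, 0.0, -0.0]
contact_force: [-0.4, -0.7, 6.9]
opening: 0.005
```

All the way in. I'll lift, move back over free desk and check everything.

```bash
python3 -m jog '[[0,0,-0.01,0,1],[0,0,-0.02,0,1],[0,0,-0.04,0,1],[0,0,-0.04,0,1],[0,0,-0.03,0,1],[0.03,0,0,0,1],[0.03,0,0,0,1],[0.03,0,0,0,1],[0,0,0,0,1],[0,0,0,0,1],[0,0,0,0,1]]'
python3 - <<'E'
from h import *
i=r.snapshot("scene")[:,:,::-1];cv2.imwrite("pics/fin.png",i)
j=r.snapshot("top")[:,:,::-1]
print(r.get_state()["tool_pos"],r.get_state()["contact_force"],np.abs(r.get_state()["qd"]).max())
cv2.imwrite("pics/fin2.png",np.hstack([cv2.resize(j,(400,300)),cv2.resize(cv2.imread("pics/top0.png"),(400,300))]))
E
```

```text
clock: 23.4
tool_pos: [0.5327, 0.1505, 0.1658]
eef_rot: [0.827, -0.563, -0.001, -0.0]
contact_force: [0.2, 0.6, -0.4]
opening: 0.006
[0.53274972 0.15063184 0.16575629] [0.44308786 0.01439452 0.74125744] 0.005586536186969152
```

View pics/fin.png

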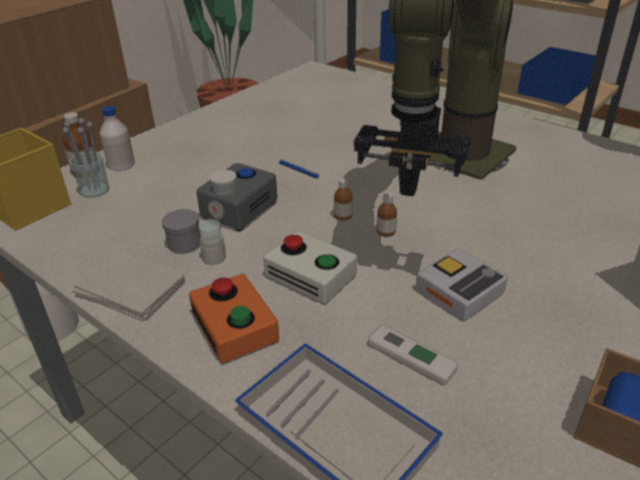

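View pics/fin2.png

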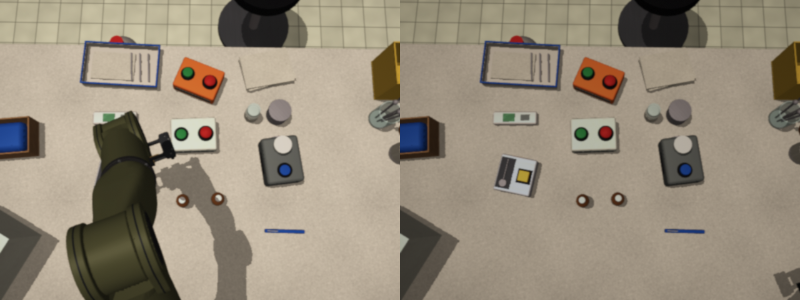

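The three caps are flush: green at (327,262), blue at (246,173), yellow at (450,265). Nothing has visibly moved, and the hand is free in the air.

```bash
python3 -c "
from plant import r
print(r.finish_job())"
```

```text
the job is handed in; nothing more can be done
None
```

I pushed in the green, blue and yellow switches in that order with the shut fingertips, and handed the job in at about 23.5 s of the 54 s allowed. The highest force I read was about 7 N, at the end of the green and yellow presses; I only read it at the end of each small step.

- **Final pictures:** all three caps sit flush and the red stop button is up. The units and the other things look unmoved in the scene view. In the top view the arm hid the mirror warmer and part of the thermometer. The hand is clear, with no contact force beyond noise. `finish_job` gives no verdict.
- **Disagreement:** the reported TCP height did not match the real fingertip. Contact came with the reading about 22 mm (23 to 24 mm at blue and yellow) below the cap heights given in the task, and the picture also showed the tip higher than reported. I therefore set the depth of each press by force and pictures.
- **Network errors:** they also reported the thermometer and the orange look-alike as the green switch, and I rejected both from the picture.

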